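Hold the sprung lid of the tablet bin at the red mark

TASK

Take the jar off the lid of the detergent-tablet bin and stand it upright in the blue tray, then let go of it. Then lift the bin's sprung lid by its black front bar until the lid lines up with the red pointers at its sides, and keep holding it still there for the attendant to scoop: the job finishes with the lid held at the mark in the gripper, not let go. Leave the softener bottle, the mug and the brush alone.

Things in the scene. Friction and masses are not known exactly. Their poses are not given: they have to be found in the camera images.
- bin: White open-topped bin, 180 x 180 mm, 120 mm high, fixed to the counter at some place and yaw. Origin: centre of its underside; x points from the front (bar side, nearer the robot) to the hinge side, z up. On each side (y = +-101 mm) a thin dark steel arc of radius 110 mm about the hinge line rises up to 96 mm above that line (218 mm above the counter): carry the jar over it.
- lid_hinge (a point): Middle of the lid's hinge line, in the bin's frame at x = +90 mm, y = 0, z = 122 mm; the hinge line runs along the bin's y. Lid angle: 0 closed (level), grows as the front goes up, stop at 1.3 rad. A spring pulls the lid shut all the way: it takes about 3 N upward at the bar near closed, 5 to 6 N (square to the lid) at 0.8 rad, and it falls shut if let go.
- lid: The grey lid, 184 x 184 x 8 mm, with yellow strips along both side edges and a black bar handle in front. Origin on the hinge line; x points from the bar to the hinge, z out of the top face; parallel to the bin's axes when closed. When closed its flat top lies 130 mm above the counter.
- lid_bar (a point): Middle of the black round bar: 12 mm in diameter, 120 mm long along the bin's y, held at its ends by two stubs 45 mm in front of the lid's front edge: 39 mm clear gap to lid and bin for a finger. In the lid's frame at x = -225, z = 4 mm; when closed 126 mm above the counter, nothing below it. The bar may turn between the finger pads as the lid rises.
- mark (a joint): Angle at which the red pointers are set, counted as the lid's own angle is (0 level, growing as the front goes up): the lid is at the mark when its angle to the bin equals this value. Between 0.35 and 0.8 rad. The pointers cannot be moved by the robot.
- mark_tip (a point): Point midway between the tips of the two red pointers (thin red bars, 150 mm long, one on each side of the lid at y = +-109 mm in the bin's frame, starting at the hinge line), 160 mm from the hinge line.
- jar: Closed white jar with orange cap, 54 mm in diameter, 100 mm high, 0.2 to 0.37 kg, standing upright on the closed lid at the start. Origin: centre of its underside.
- tray: Blue open tray, 150 x 150 mm, rim 20 mm high, walls and floor 4 mm thick, fixed to the counter. Origin: centre of its underside.
- softener: Bystander: green bottle 70 mm in diameter, 200 mm high; origin at the centre of its underside.
- mug: Bystander: blue mug 80 mm in diameter, 90 mm high; origin at the centre of its underside.
- brush: Bystander: brush lying on the counter, handle along its own -x.

How it is judged:
By the outcome, as a careful person would: the job done as asked, in the order asked, and still so for the second after the job is handed in, while the arm keeps its last pose, push and grip.
It also fails if it takes over 64 s, if anything falls off the work surface, if the arm or the gripper's body presses on something with over 40 N, if the wrist force passes 120 N, or if a joint passes its speed limit or range.

ROBOT

A 6-joint arm with a two-finger parallel gripper is mounted at the origin on the work surface. World frame = base frame: x ahead of the robot, y to its left, z up, the work surface at z = 0. Lengths are in m, angles in rad, forces in N, time in s.
With the tool pointing down it reaches from about 0.275 to 0.775 m from the base axis. Payload 14.6 kg.
Tool frame: the origin (TCP) lies midway between the tips of the shut fingers; the grasp point (between the pads) lies 19 mm behind it (arm.pinch_z is the distance from the TCP to the grasp point, in m); z points along the fingers, y is the line along which they close (so a half turn about z gives the same grasp; the last joint's range is limited). The gripper opens to 85 mm and grips with 20 to 120 N. Pads are 22 mm wide; open, the fingers measure 114 mm over their backs; the gripper's body (76 mm by 85 mm) begins 54 mm behind the grasp point. The pads swing forward as they close: fully open they stand 13 mm farther back than shut.
Start: joints at [-1.359, 0.263, -0.048, 1.259, 0, 1.415], TCP at [0.188, -0.49, 0.231] pointing down, gripper open.
Joint ranges: [-2.65, 2.65], [-0.89, 1.7], [-1.18, 1.37], [-2.13, 2.11], [-1.35, 1.29], [-3.14, 3.14]. Speed limits (rad/s): [1.89, 1.89, 2.57, 2.79, 3.14, 3.14].

INTERFACE

Orientations are given as a 3x3 rotation matrix whose columns are the frame's x, y, z axes.
In Python, from workcell import arm, eyes gives the robot as it stands.
- The arm moves only by the tool arm_command, never from a script. Its argument "deltas" is a list of rows, each a list of 3 entries, a list of its own where there are three numbers: the shift along the tool's x, y, z in units of 30 mm (1.0 is 30 mm), then the turn, a rotation vector about the tool's x, y, z in units of 8 degrees (1.0 is 8 degrees), then the closure, from -1 (fully open) to 1 (shut). In form: [[[dx, dy, dz], [rx, ry, rz], grip], ...]. A call has 1 to 12 rows; each row shifts and turns the commanded pose from where the row before left it, along the tool's axes as they then stand; what a row does not reach is not made up. A row lasts 1/10 s, in which the tool goes at most 50 mm and 8.59 degrees, less where a joint would pass 70% of its speed; a pose out of reach is approached as far as the arm can. A call is refused whole if a number of a shift passes 1 or a number of a turn 1, either way. A call with a gripper value outside its range is refused whole. The fingers move at their own pace and stop on an object; "grip_force" is the grip in N (left out, the last holds). Time passes only in rows, so rows that do not move let the fingers close. It gives the time, the measured TCP pose, the force, the opening and the grip force at its end, in the units of the state.
- arm.read_state(): the state, without advancing time (a new reading comes with each control period).
- eyes.grab_frame(name): name is "scene" or "top" or "wrist"; returns the picture (420x560x3 uint8, red, green, blue); there is no depth.
- eyes.calibration(name): a dict with "fx", "fy", "cx", "cy" (pixels), "R" (3x3) and "t" (3): a world point X has camera coordinates R X + t; the wrist camera has in their place "mount" (4x4, takes a point from camera to tool coordinates, whose origin is the TCP and whose axes are the flange's). Camera axes: x right, y down, z forward; pixel columns grow to the right and rows downward; lengths in m; the calibration is good to about 2 mm. The wrist camera is an equidistant fisheye: a pixel r from the principal point sees the ray r / f radians off the axis. A picture is of the moment at which its call begins: read the wrist's pose just before it. calibration takes no time and is no camera call.
- arm.finish_job(): hands the job in; it is judged then, once.
The state is a dict: "time": time; "joint_pos": joint angles; "joint_velocities": joint speeds; "effort": joint torques, N m; "position": TCP position; "tool_rot": TCP orientation; "wrist_force": force on the tool from outside, world axes, zero at the start; "moment": the same for the moment, N m; "grip_width": finger opening in m; "finger_force": force on a finger pad.
Only numpy, scipy, OpenCV 4.12 (cv2) and the standard library are available. Lean on these libraries where they do the work, as an engineer would, in place of code of your own. Each camera call takes 0.05 s, during which the arm holds its last target. There are 200 camera calls.

## Working session

There is one attempt and no reset: what is moved stays moved. The work goes in short steps, Python scripts to look and compute and a tool call to move; the robot and the scene stay as the last step left them, time stands still between calls to the robot, and variables do not carry over. Pictures are saved under pics/ and viewed, at most 10 in all, crops included, and the job is handed in when it is done.

Besides the shell and the picture viewer there is one more tool, called after "Request:" as name([rows], argument=value, ...), one row to a line, values as JSON. arm_command: Moves the arm, as the interface text tells. Its arguments: {"type":"object","properties":{"deltas":{"type":"array","items":{"type":"array"}},"grip_force":{"type":"number"}},"required":["deltas"]}

```bash
mkdir -p pics; ls; python3 - <<'E'
from workcell import arm, eyes
import cv2,numpy as np
for n in("scene","top"):
    f=eyes.grab_frame(n); cv2.imwrite(f"pics/{n}0.png",f[:,:,::-1]); c=eyes.calibration(n); print(n,{k:np.round(v,4).tolist() for k,v in c.items()})
c=eyes.calibration("wrist");print(c)
print(arm.read_state(),arm.pinch_z)
E
```

```text
pics
scene {'fx': 458.3811, 'fy': 458.3811, 'cx': 277.6739, 'cy': 222.9937, 'R': [[-0.4213, 0.9069, -0.0114], [0.7618, 0.347, -0.547], [-0.4921, -0.2391, -0.8371]], 't': [0.2687, -0.4252, 2.0284]}
top {'fx': 410.6725, 'fy': 410.6725, 'cx': 283.3516, 'cy': 212.8345, 'R': [[-0.0251, -0.9995, -0.0186], [-0.9823, 0.0281, -0.1854], [0.1859, 0.0136, -0.9825]], 't': [0.0126, 0.6564, 1.1369]}
{'fx': 325.19226210127806, 'fy': 325.19226210127806, 'cx': 282.44513830854754, 'cy': 214.87916957624319, 'mount': array([[-1.40569751e-03, -9.47505154e-01, -3.19737404e-01,
         8.21513569e-02],
       [ 9.99998949e-01, -1.44564876e-03, -1.12393442e-04,
        -5.32012467e-05],
       [-3.55734615e-04, -3.19737226e-01,  9.47506190e-01,
        -1.43425164e-01],
       [ 0.00000000e+00,  0.00000000e+00,  0.00000000e+00,
         1.00000000e+00]])}
{'time': 0.1, 'joint_pos': array([-1.35932515e+00,  2.63484552e-01, -4.88227922e-02,  1.25939981e+00,
       -1.10976326e-05,  1.41549102e+00]), 'joint_velocities': array([ 1.28490407e-03, -1.26381429e-03, -4.35570517e-05,  9.29050668e-04,
        2.61740584e-04,  1.33702859e-04]), 'effort': array([ 4.32138928e-03, -6.38577747e+01,  3.85061717e+01,  1.00134284e-02,
       -6.19219168e-05, -2.95270198e-06]), 'position': array([ 0.18821146, -0.48986467,  0.23088688]), 'tool_rot': array([[ 9.33488185e-01,  3.58608098e-01, -2.02030977e-04],
       [ 3.58608131e-01, -9.33487771e-01,  8.88204097e-04],
       [ 1.29923736e-04, -9.01577981e-04, -9.99999585e-01]]), 'wrist_force': array([ 0.54302951, -1.00939516,  0.60758363]), 'moment': array([ 0.0209055 ,  0.00690021, -0.00741848]), 'finger_force': 0.0, 'grip_width': 0.08555336852798828} 0.0187
```

View pics/scene0.png

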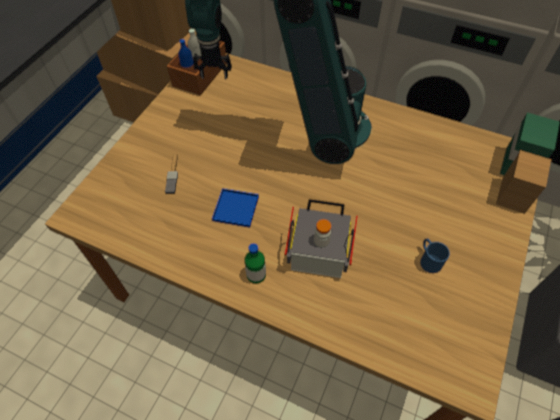

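View pics/top0.png

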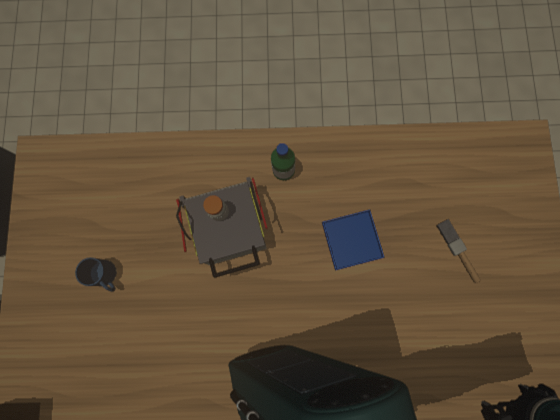

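The scene picture shows the bin around (322,240) with its bar at (325,208), the jar cap at (323,227) and the tray at (236,207). In the top picture, the cap is at (213,204), the bar at (236,263), the tray at (353,240) and the softener at (283,160).

```bash
cat > h.py <<'E'
import cv2,numpy as np
from workcell import arm,eyes
def ray(n,uv):
    c=eyes.calibration(n);R=np.array(c["R"]);t=np.array(c["t"])
    d=np.array([(uv[0]-c["cx"])/c["fx"],(uv[1]-c["cy"])/c["fy"],1.])
    return -R.T@t,R.T@d
def onplane(n,uv,z):
    o,d=ray(n,uv);return o+d*(z-o[2])/d[2]
def proj(n,X):
    c=eyes.calibration(n);p=np.array(c["R"])@X+np.array(c["t"])
    return np.array([c["fx"]*p[0]/p[2]+c["cx"],c["fy"]*p[1]/p[2]+c["cy"]])
def masks(img):
    h=cv2.cvtColor(img,cv2.COLOR_RGB2HSV).astype(int);H,S,V=h[...,0],h[...,1],h[...,2]
    return dict(orange=(H>5)&(H<14)&(S>190)&(V>110),blue=(H>105)&(H<125)&(S>150)&(V>60),
     yellow=(H>22)&(H<35)&(S>120)&(V>60),red=((H<4)|(H>174))&(S>150)&(V>50))
def blobs(m,mn=8):
    n,l,s,c=cv2.connectedComponentsWithStats(m.astype(np.uint8))
    return [(s[i],c[i],np.argwhere(l==i)[:,::-1]) for i in range(1,n) if s[i][4]>=mn]
E
python3 - <<'E'
from h import *
out=[]
for n in("scene","top"):
    img=cv2.imread(f"pics/{n}0.png")[:,:,::-1]
    for k,m in masks(img).items():
        for s,c,p in blobs(m):
            if 150<c[1]<300 and 100<c[0]<480: 
                r=cv2.minAreaRect(p.astype(np.float32)); print(n,k,s[4],np.round(c,1),np.round(cv2.boxPoints(r),1).tolist())
    x,y=((265,190) if n=="scene" else (165,165))
    out.append(cv2.resize(img[y:y+100,x:x+130],None,fx=6,fy=6,interpolation=cv2.INTER_CUBIC)[:, :,::-1])
    cv2.imwrite(f"pics/{n}crop.png",out[-1])
E
```

```text
scene blue 1167 [235.3 207.6] [[212.5, 219.8000030517578], [217.8000030517578, 188.5], [257.29998779296875, 195.10000610351562], [252.10000610351562, 226.39999389648438]]
scene blue 52 [253.  248.3] [[250.0, 244.0], [256.0, 244.0], [256.0, 252.0], [250.0, 252.0]]
scene yellow 10 [296.5 218. ] [[296.0, 215.0], [297.0, 215.0], [297.0, 221.0], [296.0, 221.0]]
scene yellow 50 [292.5 236.4] [[288.79998779296875, 247.6999969482422], [294.29998779296875, 222.60000610351562], [296.70001220703125, 223.1999969482422], [291.29998779296875, 248.3000030517578]]
scene yellow 10 [349.2 230.1] [[349.0, 226.0], [350.0, 226.0], [350.0, 233.0], [349.0, 233.0]]
scene yellow 27 [347.3 245.2] [[345.5, 252.8000030517578], [347.8999938964844, 236.0], [349.3999938964844, 236.1999969482422], [347.0, 253.0]]
scene red 9 [353.3 234. ] [[352.20001220703125, 237.89999389648438], [353.5, 229.89999389648438], [354.29998779296875, 230.10000610351562], [353.0, 238.0]]
top yellow 88 [256.6 212.7] [[248.8000030517578, 188.10000610351562], [250.60000610351562, 187.60000610351562], [264.1000061035156, 235.6999969482422],
[... 365 characters left out ...]
red 9 [258.1 199. ] [[256.79998779296875, 195.10000610351562], [257.5, 194.89999389648438], [259.5, 202.89999389648438], [258.79998779296875, 203.10000610351562]]
top red 8 [177.6 202.2] [[177.0, 200.0], [178.0, 200.0], [178.0, 205.0], [177.0, 205.0]]
top red 27 [263.1 217.1] [[259.70001220703125, 207.10000610351562], [260.79998779296875, 206.8000030517578], [266.29998779296875, 226.89999389648438], [265.20001220703125, 227.1999969482422]]
top red 11 [179.6 215.7] [[179.0, 212.0], [180.0, 212.0], [180.0, 220.0], [179.0, 220.0]]
top red 26 [183.3 240.5] [[181.5, 231.10000610351562], [182.6999969482422, 230.89999389648438], [185.10000610351562, 250.0], [183.89999389648438, 250.10000610351562]]
```

View pics/scenecrop.png

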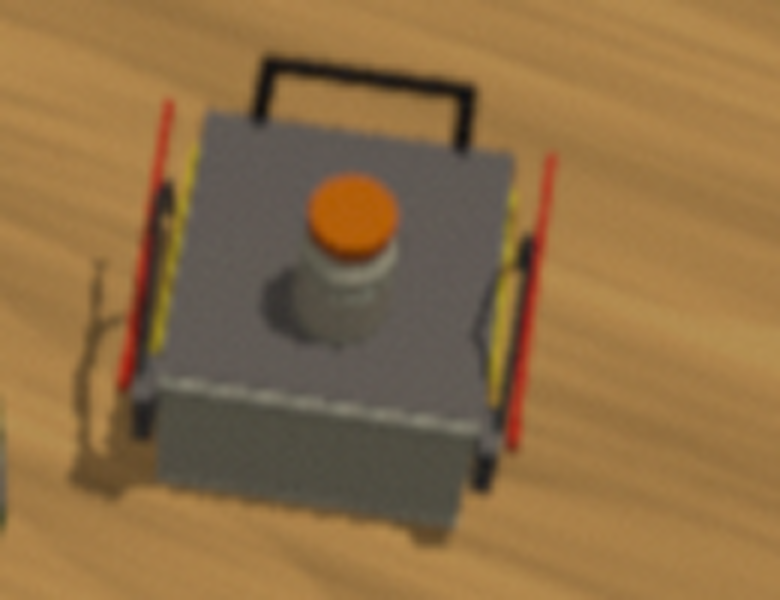

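View pics/topcrop.png

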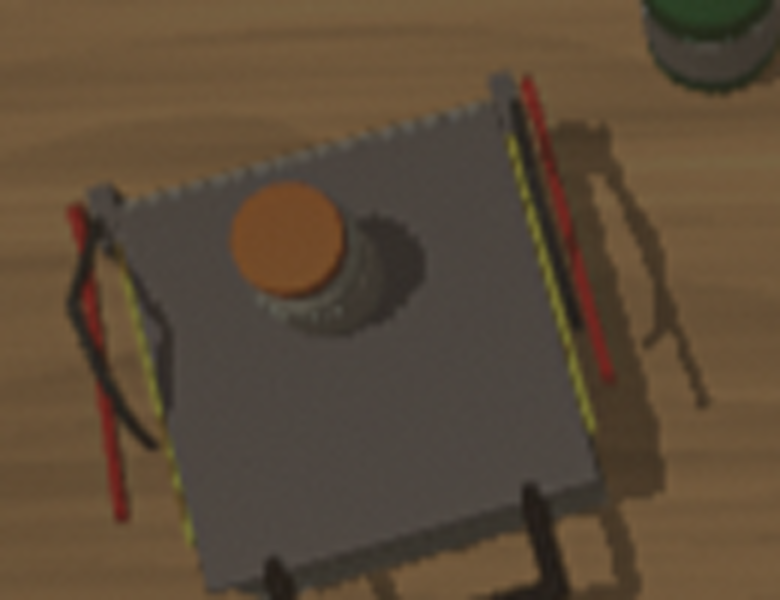

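The crops show the red pointers. In the scene crop the tips are at (169,103) and (552,157), with bases at (125,388) and (513,450). In the top crop the tips are at (122,520) and (610,380), with bases at (75,208) and (527,80). The lid corners and cap are clear in both, so I'll triangulate.

```bash
python3 - <<'E'
from h import *
S=lambda x,y:(265+(x+.5)/6-.5,190+(y+.5)/6-.5); T=lambda x,y:(165+(x+.5)/6-.5,165+(y+.5)/6-.5)
np.set_printoptions(precision=4,suppress=True)
def tri(a,b):
    A=0;y=0;rs=[ray("scene",a),ray("top",b)]
    for o,d in rs:
        d=d/np.linalg.norm(d);P=np.eye(3)-np.outer(d,d);A=A+P;y=y+P@o
    X=np.linalg.solve(A,y);return X,np.linalg.norm(proj("scene",X)-a),np.linalg.norm(proj("top",X)-b)
# lid corners FR(-y)=scene left / top right
lc={'f-':((205,113),(603,475)),'f+':((513,155),(210,588)),'b-':((160,378),(495,105)),'b+':((487,425),(115,208))}
C={}
for k,(s,t) in lc.items():
    a=onplane("scene",S(*s),.13);b=onplane("top",T(*t),.13);C[k]=(a+b)/2;print(k,a[:2],b[:2])
ex=(C['b-']+C['b+']-C['f-']-C['f+']);ex/=np.linalg.norm(ex);ey=np.cross([0,0,1],ex)
print("yaw edge",np.arctan2(ex[1],ex[0]), "sides",C['b-']-C['f-'],C['f+']-C['f-'])
w=C['f+']-C['f-']+C['b+']-C['b-'];print("yaw w",np.arctan2(-w[0],w[1]))
c=sum(C.values())/4;print("lid centre",c)
tips={'-':((169,103),(610,380)),'+':((552,157),(122,520))};bases={'-':((125,388),(527,80)),'+':((513,450),(75,208))}
Tp={k:tri(S(*s),T(*t)) for k,(s,t) in tips.items()};Bp={k:tri(S(*s),T(*t)) for k,(s,t) in bases.items()}
for k in '-+':
    d=Bp[k][0]-Tp[k][0];print("ptr",k,Tp[k],Bp[k],"ang",np.arctan2(-d[2],np.hypot(d[0],d[1])),"L",np.linalg.norm(d),"yaw",np.arctan2(d[1],d[0]))
    h=(c+ex*.092)[:3]; h[2]=.122; v=Tp[k][0]-h;print("  tip ang from hinge",np.arctan2(v[2],-v@ex),"r",np.hypot(v[2],v@ex),"y",v@ey)
print("bar scene",onplane("scene",S(268,66),.126),onplane("scene",S(470,92),.126),"pred",c-ex*.133)
img=cv2.imread("pics/top0.png");g=img.max(2)
sub=(g[255:280,205:265]<28);p=np.argwhere(sub)[:,::-1]+[205,255];r=cv2.minAreaRect(p.astype(np.float32));print("bar top px",len(p),p.mean(0),cv2.boxPoints(r).tolist())
m=masks(img[:,:,::-1]);
h=cv2.cvtColor(img,cv2.COLOR_BGR2HSV).astype(int);print(h[204,213],h[240,353])
om=(h[...,0]<16)&(h[...,1]>150)&(h[...,2]>90);b=[x for x in blobs(om,60) if 195<x[1][0]<235 and 190<x[1][1]<225]
for x in b: print("cap",x[0],x[1],onplane("top",x[1],.23))
bm=(h[...,0]>105)&(h[...,0]<125)&(h[...,1]>130)&(h[...,2]>30)
for x in blobs(bm,800):
    r=cv2.minAreaRect(x[2].astype(np.float32));q=[onplane("top",v,.015)[:2] for v in cv2.boxPoints(r)];print("tray",x[1],r,onplane("top",r[0],.015),q)
si=cv2.imread("pics/scene0.png");h=cv2.cvtColor(si,cv2.COLOR_BGR2HSV).astype(int);om=(h[...,0]<16)&(h[...,1]>210)&(h[...,2]>90)
for x in blobs(om,60):
    if abs(x[1][0]-323)<12 and abs(x[1][1]-227)<15:print("cap s",x[0],x[1],onplane("scene",x[1],.225))
print("tray s",onplane("scene",(235.1,207.4),.01),"softener top cap",onplane("top",(283,150),.2),onplane("scene",(253,248),.19))
print("jar base top-shadow check proj", [T(*v) for v in [(330,310)]])
E
```

```text
f- [0.5612 0.0487] [0.5596 0.0457]
f+ [0.514 0.225] [0.5135 0.2233]
b- [0.737  0.0977] [0.7338 0.0931]
b+ [0.6893 0.2736] [0.6898 0.2697]
yaw edge 0.26628897129475443 sides [0.1749 0.0482 0.    ] [-0.0467  0.177   0.    ]
yaw w 0.2560869167495069
lid centre [0.6248 0.1596 0.13  ]
ptr - (array([0.5954, 0.0393, 0.1788]), np.float64(0.09624608775819221), np.float64(0.1268655394738788)) (array([0.7472, 0.0798, 0.122 ]), np.float64(0.32817092559201105), np.float64(0.39139502444220603)) ang 0.3470268045628338 L 0.16708676576134757 yaw 0.2604909971834184
  tip ang from hinge 0.3578034963227836 r 0.16231725530447455 y -0.10833951322880866
ptr + (array([0.5401, 0.2513, 0.179 ]), np.float64(0.0761500621361223), np.float64(0.101217583633333)) (array([0.6926, 0.2911, 0.1202]), np.float64(0.024857390252957887), np.float64(0.029746436836446583)) ang 0.3571445093361702 L 0.16823937502656855 yaw 0.25564816112317934
  tip ang from hinge 0.36440358933092254 r 0.16006372699381574 y 0.11071490656629329
bar scene [0.5113 0.0685 0.126 ] [0.4791 0.1856 0.126 ] pred [0.4965 0.1246 0.13  ]
bar top px 0 [nan nan] [[0.0, 0.0], [0.0, 0.0], [0.0, 0.0], [0.0, 0.0]]
[ 14 163 114] [110 132  93]
cap [204 196  18  18 254] [212.378  204.3228] [0.6515 0.1708 0.23  ]
tray [361.8688 236.7846] ((359.4357604980469, 238.11927795410156), (48.56179428100586, 31.416702270507812), 73.3007583618164) [ 0.5819 -0.2298  0.015 ] [array([ 0.6405, -0.1669]), array([ 0.6656, -0.2591]), array([ 0.5244, -0.2914]), array([ 0.5002, -0.2011])]
cap s [317 220  13  13 127] [323.1181 225.9685] [0.6541 0.1718 0.225 ]
tray s [ 0.5809 -0.2091  0.01  ] softener top cap [ 0.7998 -0.0103  0.2   ] [ 0.8039 -0.0081  0.19  ]
jar base top-shadow check proj [(219.58333333333334, 216.25)]<stdin>:25: RuntimeWarning: Mean of empty slice.
  ret = um.true_divide(
```

Request:
arm_command([
  [[0,0,-0.3],[0,0,-0.95],-1],
  [[0,0,-0.3],[0,0,-0.95],-1],
  [[0,0,-0.3],[0,0,-0.95],-1],
  [[0,0,-0.3],[0,0,-0.95],-1],
  [[0,0,-0.3],[0,0,-0.95],-1],
  [[0,0,-0.3],[0,0,-0.95],-1],
  [[0,0,-0.3],[0,0,-0.95],-1],
  [[0,0,-0.3],[0,0,-0.95],-1],
  [[0,0,-0.3],[0,0,-0.95],-1],
  [[0,0,-0.3],[0,0,-0.95],-1],
  [[0,0,-0.3],[0,0,-0.98],-1],
])

```text
time: 1.2
position: [0.1883, -0.49, 0.3304]
tool_rot: [[-0.262, 0.965, -0.0], [0.965, 0.262, 0.001], [0.001, 0.0, -1.0]]
wrist_force: [0.2, 0.0, -0.0]
grip_width: 0.0852
finger_force: 0.0
```

Request:
arm_command([
  [[0.8,0.95,0],[0,0,0],-1],
  [[0.8,0.95,0],[0,0,0],-1],
  [[0.8,0.95,0],[0,0,0],-1],
  [[0.8,0.95,0],[0,0,0],-1],
  [[0.8,0.95,0],[0,0,0],-1],
  [[0.8,0.95,0],[0,0,0],-1],
  [[0.8,0.95,0],[0,0,0],-1],
  [[0.8,0.95,0],[0,0,0],-1],
  [[0.8,0.95,0],[0,0,0],-1],
  [[0.8,0.95,0],[0,0,0],-1],
  [[0.8,0.95,0],[0,0,0],-1],
  [[0.8,0.95,0],[0,0,0],-1],
])

```text
time: 2.4
position: [0.4455, -0.1225, 0.3302]
tool_rot: [[-0.256, 0.967, -0.0], [0.967, 0.256, 0.0], [0.0, -0.0, -1.0]]
wrist_force: [1.4, -0.1, 0.0]
grip_width: 0.0856
finger_force: 0.0
```

```bash
cat >> h.py <<'E'
def go(X,verbose=True):
    s=arm.read_state();R=s["tool_rot"];np.set_printoptions(precision=3,suppress=True)
    print("t",s["time"],"p",s["position"],"yaw",np.arctan2(R[1,0],R[0,0]),"z",R[:,2],"j",s["joint_pos"],"F",s["wrist_force"],"w",s["grip_width"],s["finger_force"])
    d=R.T@(np.array(X)-s["position"])/.03;print("units to",X,d);return s
E
python3 - <<'E'
from h import *
go([.652,.171,.33])
E
```

```text
t 2.4 p [ 0.446 -0.123  0.33 ] yaw 1.8301694225262741 z [-0.  0. -1.] j [-0.445  0.142  0.059  1.488 -0.     0.866] F [ 1.394 -0.124  0.007] w 0.08561600252297091 0.0
units to [0.652, 0.171, 0.33] [7.691 9.161 0.004]
```

Request:
arm_command([
  [[0.8,0.95,0],[0,0,0],-1],
  [[0.8,0.95,0],[0,0,0],-1],
  [[0.8,0.95,0],[0,0,0],-1],
  [[0.8,0.95,0],[0,0,0],-1],
  [[0.8,0.95,0],[0,0,0],-1],
  [[0.8,0.95,0],[0,0,0],-1],
  [[0.8,0.95,0],[0,0,0],-1],
  [[0.8,0.95,0],[0,0,0],-1],
  [[0.6,0.7,0],[0,0,0],-1],
  [[0,0,0],[0,0,0],-1],
  [[0,0,0],[0,0,0],-1],
])

```text
time: 3.5
position: [0.6319, 0.1431, 0.3295]
tool_rot: [[-0.257, 0.966, -0.001], [0.966, 0.257, -0.0], [0.0, -0.001, -1.0]]
wrist_force: [0.1, -1.0, 0.4]
grip_width: 0.0852
finger_force: 0.0
```

```bash
cat >> h.py <<'E'
def wray(uv,s):
    c=eyes.calibration("wrist");M=np.array(c["mount"]);v=np.array([uv[0]-c["cx"],uv[1]-c["cy"]]);r=np.hypot(*v);th=r/c["fx"]
    d=np.r_[v/max(r,1e-9)*np.sin(th),np.cos(th)]
    return s["position"]+s["tool_rot"]@M[:3,3], s["tool_rot"]@M[:3,:3]@d
def wplane(uv,s,z):
    o,d=wray(uv,s);return o+d*(z-o[2])/d[2]
E
python3 - <<'E'
from h import *
s=go([.652,.171,.168]); f=eyes.grab_frame("wrist");cv2.imwrite("pics/w1.png",f[:,:,::-1])
h=cv2.cvtColor(f,cv2.COLOR_RGB2HSV).astype(int)
for x in blobs((h[...,0]<16)&(h[...,1]>180)&(h[...,2]>90),300): print(x[0],x[1],wplane(x[1],s,.23))
E
```

```text
t 3.5 p [0.632 0.143 0.33 ] yaw 1.8309404214289589 z [-0.001 -0.    -1.   ] j [ 0.097  0.502  0.596  1.666 -0.     1.408] F [ 0.092 -1.018  0.409] w 0.08522770468303306 0.0
units to [0.652, 0.171, 0.168] [0.725 0.893 5.383]
[216  58  84   8 451] [253.115  61.825] [0.581 0.252 0.23 ]
[530 231  30  66 301] [547.425 265.156] [0.932 0.162 0.23 ]
[277 258  70  20 446] [309.751 267.735] [0.666 0.104 0.23 ]
[224 272  51  15 371] [248.027 279.404] [0.618 0.079 0.23 ]
[  0 373  35  47 927] [ 12.697 398.05 ] [ 0.26  -0.306  0.23 ]
```

View pics/w1.png

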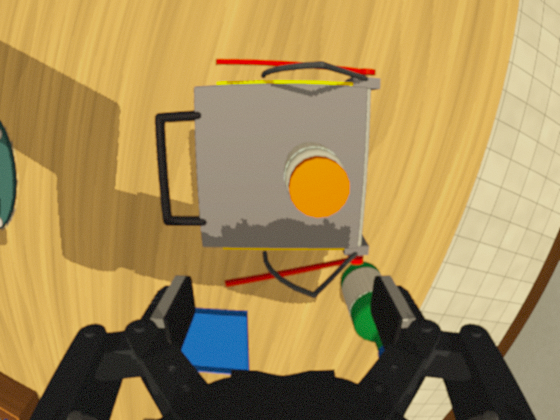

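In the wrist picture the cap is at (319,187). The bar runs from (160,118) to (168,221), and the softener is clear of the gripper's path.

```bash
python3 - <<'E'
from h import *
s=go([.652,.171,.168]); f=cv2.imread("pics/w1.png")[:,:,::-1]
h=cv2.cvtColor(f,cv2.COLOR_RGB2HSV).astype(int)
for x in blobs((h[...,0]>9)&(h[...,0]<22)&(h[...,1]>200)&(h[...,2]>150),300):
    if abs(x[1][0]-319)<15 and abs(x[1][1]-187)<15:print("cap",x[0],x[1],wplane(x[1],s,.23))
print("bar",wplane((159.5,118),s,.126),wplane((169,221),s,.126))
print("tray corner/edge", [wplane(p,s,.02)[:2] for p in [(246,312),(246,371)]])
E
```

```text
t 3.55 p [0.632 0.143 0.33 ] yaw 1.830200120443121 z [-0.001 -0.    -1.   ] j [ 0.096  0.501  0.595  1.666 -0.     1.408] F [ 0.656  0.508 -0.44 ] w 0.08548406106383016 0.0
units to [0.652, 0.171, 0.168] [0.743 0.903 5.399]
cap [ 289  157   60   60 2824] [318.566 186.607] [0.652 0.172 0.23 ]
bar [0.48  0.183 0.126] [0.512 0.067 0.126]
tray corner/edge [array([ 0.634, -0.111]), array([ 0.663, -0.255])]
```

Request:
arm_command([
  [[0.37,0.45,0],[0,0,0],-1],
  [[0.37,0.45,0],[0,0,0],-1],
  [[0,0,0.7],[0,0,0],-1],
  [[0,0,0.7],[0,0,0],-1],
  [[0,0,0.7],[0,0,0],-1],
  [[0,0,0.7],[0,0,0],-1],
  [[0,0,0.7],[0,0,0],-1],
  [[0,0,0.7],[0,0,0],-1],
  [[0,0,0.7],[0,0,0],-1],
  [[0,0,0.4],[0,0,0],-1],
  [[0,0,0],[0,0,0],-1],
  [[0,0,0],[0,0,0],-1],
])

```text
time: 4.75
position: [0.6523, 0.1708, 0.1722]
tool_rot: [[-0.256, 0.967, 0.001], [0.967, 0.256, 0.0], [-0.0, 0.001, -1.0]]
wrist_force: [0.6, 0.2, -0.1]
grip_width: 0.0851
finger_force: 0.0
```

Request:
arm_command([
  [[0,0,0],[0,0,0],1],
  [[0,0,0],[0,0,0],1],
  [[0,0,0],[0,0,0],1],
  [[0,0,0],[0,0,0],1],
  [[0,0,0],[0,0,0],1],
  [[0,0,0],[0,0,0],1],
  [[0,0,0],[0,0,0],1],
  [[0,0,0],[0,0,0],1],
  [[0,0,0],[0,0,0],1],
  [[0,0,0],[0,0,0],1],
], grip_force=40)

```text
time: 5.75
position: [0.6527, 0.1712, 0.1724]
tool_rot: [[-0.256, 0.967, 0.002], [0.967, 0.256, 0.0], [-0.0, 0.002, -1.0]]
wrist_force: [-1.3, -0.6, 6.1]
grip_width: 0.0524
finger_force: 40.6
```

Request:
arm_command([
  [[0,0,-0.2],[0,0,0],1],
  [[0,0,-0.5],[0,0,0],1],
  [[0,0,-0.5],[0,0,0],1],
  [[0,0,-0.5],[0,0,0],1],
  [[0,0,-0.5],[0,0,0],1],
  [[0,0,-0.5],[0,0,0],1],
  [[0,0,-0.5],[0,0,0],1],
  [[0,0,-0.5],[0,0,0],1],
  [[0,0,-0.3],[0,0,0],1],
  [[0,0,-0.2],[0,0,0],1],
  [[0,0,0],[0,0,0],1],
])

```text
time: 6.85
position: [0.6524, 0.1712, 0.2977]
tool_rot: [[-0.256, 0.967, 0.001], [0.967, 0.256, 0.0], [-0.0, 0.001, -1.0]]
wrist_force: [-0.7, 0.4, -1.9]
grip_width: 0.0526
finger_force: 42.6
```

```bash
python3 - <<'E'
from h import *
s=go([.579,-.205,.30])
E
```

```text
t 6.85 p [0.652 0.171 0.298] yaw 1.830053043331849 z [ 0.001  0.    -1.   ] j [0.136 0.546 0.588 1.612 0.    1.447] F [-0.749  0.384 -1.902] w 0.05264826920024566 42.6092514778793
units to [0.579, -0.205, 0.3] [-11.493  -5.58   -0.08 ]
```

Request:
arm_command([
  [[-0.75,-0.36,0],[0,0,0],1],
  [[-1,-0.485,0],[0,0,0],1],
  [[-1,-0.485,0],[0,0,0],1],
  [[-1,-0.485,0],[0,0,0],1],
  [[-1,-0.485,0],[0,0,0],1],
  [[-1,-0.485,0],[0,0,0],1],
  [[-1,-0.485,0],[0,0,0],1],
  [[-1,-0.485,0],[0,0,0],1],
  [[-1,-0.485,0],[0,0,0],1],
  [[-1,-0.485,0],[0,0,0],1],
  [[-1,-0.485,0],[0,0,0],1],
  [[-0.75,-0.36,0],[0,0,0],1],
])

```text
time: 8.05
position: [0.5784, -0.2069, 0.2965]
tool_rot: [[-0.256, 0.967, -0.001], [0.967, 0.256, 0.0], [0.001, -0.001, -1.0]]
wrist_force: [0.3, 0.5, -2.5]
grip_width: 0.0524
finger_force: 42.7
```

Request:
arm_command([
  [[0,0,0],[0,0,0],1],
  [[0,0,0],[0,0,0],1],
])

```text
time: 8.25
position: [0.5789, -0.2053, 0.2967]
tool_rot: [[-0.255, 0.967, -0.001], [0.967, 0.255, 0.001], [0.001, -0.001, -1.0]]
wrist_force: [-0.2, 0.6, -3.1]
grip_width: 0.0523
finger_force: 42.7
```

```bash
python3 - <<'E'
from h import *
s=go([.579,-.205,.055]); f=eyes.grab_frame("top")
h=cv2.cvtColor(f,cv2.COLOR_RGB2HSV).astype(int)
w=eyes.grab_frame("wrist")
cv2.imwrite("pics/w2.png",np.hstack([f[120:320,200:480],cv2.resize(w,(267,200))])[:,:,::-1])
E
```

```text
t 8.25 p [ 0.579 -0.205  0.297] yaw 1.8290685659375494 z [-0.001  0.001 -1.   ] j [-0.473  0.421  0.367  1.519  0.     0.839] F [-0.194  0.65  -3.128] w 0.052285664881636565 42.71090882080898
units to [0.579, -0.205, 0.055] [0.002 0.01  8.055]
```

View pics/w2.png

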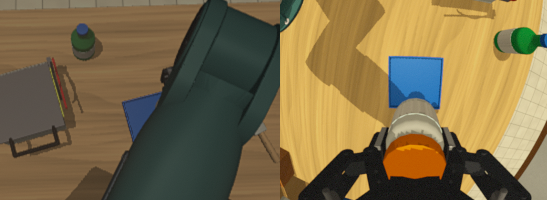

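The wrist view (right half) shows the jar held upright, and the tray beyond it at about (415,82). I'll check the tray centre from the mask.

```bash
python3 - <<'E'
from h import *
s=arm.read_state();w=eyes.grab_frame("wrist")
h=cv2.cvtColor(w,cv2.COLOR_RGB2HSV).astype(int)
for x in blobs((h[...,0]>100)&(h[...,0]<125)&(h[...,1]>130)&(h[...,2]>70),800):
    print(x[0]); p=x[2]
    q=np.array([wplane(v,s,.015)[:2] for v in p]);r=cv2.minAreaRect((q*1000).astype(np.float32));print(r,cv2.boxPoints(r))
si=eyes.grab_frame("scene");
E
```

```text
[  228   119   114   110 10568]Traceback (most recent call last):
  File "<stdin>", line 6, in <module>
  File "h.py", line 28, in wplane
    o,d=wray(uv,s);return o+d*(z-o[2])/d[2]
        ~~~~^^^^^^
  File "h.py", line 24, in wray
    c=eyes.calibration("wrist");M=np.array(c["mount"]);v=np.array([uv[0]-c["cx"],uv[1]-c["cy"]]);r=np.hypot(*v);th=r/c["fx"]
ValueError: time passes only in moves, steps and waits
```

```bash
python3 - <<'E'
from h import *
s=arm.read_state();w=eyes.grab_frame("wrist")
h=cv2.cvtColor(w,cv2.COLOR_RGB2HSV).astype(int)
for x in blobs((h[...,0]>100)&(h[...,0]<125)&(h[...,1]>130)&(h[...,2]>70),800):
    p=x[2]; ap=cv2.approxPolyDP(cv2.convexHull(p.astype(np.int32)),5,True)[:,0]
    for v in ap: print(v,wplane(v,s,.015)[:2])
E
```

```text
[341 123] [ 0.63635505 -0.12167039]
[332 228] [ 0.66753313 -0.26471009]
[229 225] [ 0.52587796 -0.29751467]
[229 119] [ 0.49388863 -0.15414593]
```

Request:
arm_command([
  [[0,0,0.6],[0,0,0],1],
  [[0,0,0.9],[0,0,0],1],
  [[0,0,0.9],[0,0,0],1],
  [[0,0,0.9],[0,0,0],1],
  [[0,0,0.9],[0,0,0],1],
  [[0,0,0.9],[0,0,0],1],
  [[0,0,0.9],[0,0,0],1],
  [[0,0,0.9],[0,0,0],1],
  [[0,0,0.7],[0,0,0],1],
  [[0,0,0.35],[0,0,0],1],
  [[0,0,0.15],[0,0,0],1],
  [[0,0,0],[0,0,0],1],
])

```text
time: 9.65
position: [0.5794, -0.2049, 0.0545]
tool_rot: [[-0.257, 0.966, 0.0], [0.966, 0.257, -0.0], [-0.0, 0.0, -1.0]]
wrist_force: [-0.0, 0.6, -2.7]
grip_width: 0.0527
finger_force: 42.7
```

Request:
arm_command([
  [[0,0,0.1],[0,0,0],1],
  [[0,0,0.04],[0,0,0],1],
  [[0,0,0],[0,0,0],1],
])

```text
time: 9.95
position: [0.5794, -0.2052, 0.0504]
tool_rot: [[-0.256, 0.967, 0.001], [0.967, 0.256, -0.0], [-0.0, 0.0, -1.0]]
wrist_force: [-0.3, -0.0, -2.6]
grip_width: 0.0529
finger_force: 42.7
```

Now about 4 mm to go.

Request:
arm_command([
  [[0,0,0.06],[0,0,0],1],
  [[0,0,0.04],[0,0,0],1],
  [[0,0,0],[0,0,0],1],
])

```text
time: 10.25
position: [0.5791, -0.2051, 0.0469]
tool_rot: [[-0.256, 0.967, -0.0], [0.967, 0.256, 0.0], [0.0, -0.0, -1.0]]
wrist_force: [-1.4, -0.1, -1.8]
grip_width: 0.0527
finger_force: 42.7
```

Request:
arm_command([
  [[0,0,0.03],[0,0,0],1],
  [[0,0,0],[0,0,0],1],
])

```text
time: 10.45
position: [0.5793, -0.2053, 0.0467]
tool_rot: [[-0.256, 0.967, 0.0], [0.967, 0.256, -0.0], [-0.001, 0.0, -1.0]]
wrist_force: [-1.8, -0.6, 3.7]
grip_width: 0.0526
finger_force: 43.3
```

Request:
arm_command([
  [[0,0,0],[0,0,0],0.2],
  [[0,0,0],[0,0,0],0],
  [[0,0,0],[0,0,0],-0.5],
  [[0,0,0],[0,0,0],-1],
  [[0,0,0],[0,0,0],-1],
  [[0,0,0],[0,0,0],-1],
  [[0,0,0],[0,0,0],-1],
  [[0,0,-0.1],[0,0,0],-1],
  [[0,0,-0.4],[0,0,0],-1],
  [[0,0,-0.8],[0,0,0],-1],
  [[0,0,-0.8],[0,0,0],-1],
  [[0,0,-0.8],[0,0,0],-1],
])

```text
time: 11.65
position: [0.5792, -0.2051, 0.1352]
tool_rot: [[-0.256, 0.967, 0.001], [0.967, 0.256, -0.0], [-0.0, 0.0, -1.0]]
wrist_force: [0.6, -0.3, 0.3]
grip_width: 0.0857
finger_force: 0.0
```

Request:
arm_command([
  [[0,0,-0.8],[0,0,0],-1],
  [[0,0,-0.8],[0,0,0],-1],
  [[0,0,-0.8],[0,0,0],-1],
  [[0,0,-0.5],[0,0,0],0.1],
  [[0,0,0],[0,0,0],0.1],
  [[0,0,0],[0,0,0],0.1],
  [[0,0,0],[0,0,0],0.1],
  [[0,0,0],[0,0,0],0.1],
])

```text
time: 12.45
position: [0.5788, -0.205, 0.2194]
tool_rot: [[-0.256, 0.967, -0.001], [0.967, 0.256, 0.001], [0.001, -0.001, -1.0]]
wrist_force: [0.2, 0.0, -1.3]
grip_width: 0.0384
finger_force: 0.0
```

```bash
python3 - <<'E'
from h import *
s=go([.496,.125,.22]); w=eyes.grab_frame("wrist");cv2.imwrite("pics/w3.png",w[:,:,::-1])
E
```

```text
t 12.45 p [ 0.579 -0.205  0.219] yaw 1.8301057396836442 z [-0.001  0.001 -1.   ] j [-0.473  0.423  0.165  1.313 -0.     0.839] F [ 0.223  0.026 -1.34 ] w 0.038411231226288374 0.0
units to [0.496, 0.125, 0.22] [11.339  0.151 -0.011]
```

View pics/w3.png

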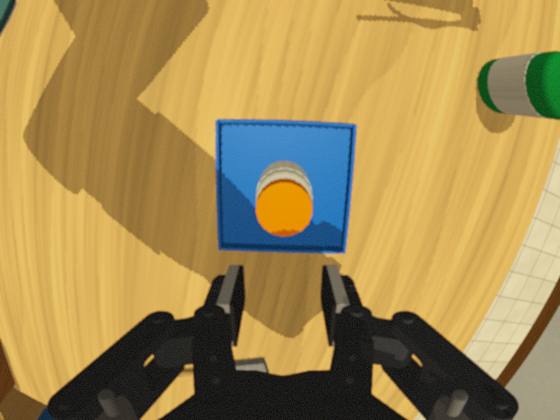

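The jar (cap at (284,208)) stands upright inside the tray. Moving on to the bar.

Request:
arm_command([
  [[0.7,0.01,0],[0,0,0],0.1],
  [[1,0.01,0],[0,0,0],0.1],
  [[1,0.01,0],[0,0,0],0.1],
  [[1,0.01,0],[0,0,0],0.1],
  [[1,0.01,0],[0,0,0],0.1],
  [[1,0.01,0],[0,0,0],0.1],
  [[1,0.01,0],[0,0,0],0.1],
  [[1,0.01,0],[0,0,0],0.1],
  [[1,0.02,0],[0,0,0],0.1],
  [[1,0.02,0],[0,0,0],0.1],
  [[1,0.02,0],[0,0,0],0.1],
  [[0.6,0.02,0],[0,0,0],0.1],
])

```text
time: 13.7
position: [0.4961, 0.1255, 0.2199]
tool_rot: [[-0.257, 0.966, -0.001], [0.966, 0.257, 0.0], [0.0, -0.001, -1.0]]
wrist_force: [0.7, -0.0, 0.1]
grip_width: 0.0384
finger_force: 0.0
```

Request:
arm_command([
  [[0,0,0],[0,0,0],0.1],
  [[0,0,0],[0,0,0],0.1],
])

```text
time: 13.9
position: [0.4968, 0.1236, 0.22]
tool_rot: [[-0.257, 0.966, -0.0], [0.966, 0.257, -0.0], [-0.0, -0.0, -1.0]]
wrist_force: [-0.8, -0.3, 0.2]
grip_width: 0.0384
finger_force: 0.0
```

```bash
python3 - <<'E'
from h import *
s=go([.496,.125,.107]); w=eyes.grab_frame("wrist");cv2.imwrite("pics/w4.png",w[:,:,::-1])
E
```

```text
t 13.9 p [0.497 0.124 0.22 ] yaw 1.8308629488198453 z [-0. -0. -1.] j [ 0.085  0.245 -0.105  1.222 -0.     1.396] F [-0.823 -0.323  0.234] w 0.038352632484652906 0.0
units to [0.496, 0.125, 0.107] [ 0.051 -0.014  3.765]
```

View pics/w4.png

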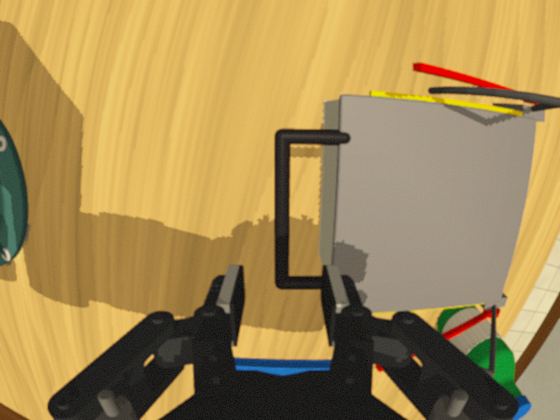

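The bar is at column 283, midway between the fingers, with its middle near row 210. I'll descend and grip.

Request:
arm_command([
  [[0.05,-0.01,0.4],[0,0,0],0.1],
  [[0,0,0.6],[0,0,0],0.1],
  [[0,0,0.6],[0,0,0],0.1],
  [[0,0,0.6],[0,0,0],0.1],
  [[0,0,0.6],[0,0,0],0.1],
  [[0,0,0.6],[0,0,0],0.1],
  [[0,0,0.35],[0,0,0],0.1],
  [[0,0,0],[0,0,0],0.1],
  [[0,0,0],[0,0,0],0.1],
])

```text
time: 14.85
position: [0.4966, 0.1248, 0.1081]
tool_rot: [[-0.256, 0.967, 0.0], [0.967, 0.256, -0.0], [-0.0, 0.0, -1.0]]
wrist_force: [0.2, 0.3, 0.1]
grip_width: 0.0381
finger_force: 0.0
```

Request:
arm_command([
  [[0,0,0],[0,0,0],0.4],
  [[0,0,0],[0,0,0],0.6],
  [[0,0,0],[0,0,0],1],
  [[0,0,0],[0,0,0],1],
  [[0,0,0],[0,0,0],1],
  [[0,0,0],[0,0,0],1],
  [[0,0,0],[0,0,0],1],
  [[0,0,0],[0,0,0],1],
], grip_force=50)

```text
time: 15.65
position: [0.4958, 0.1249, 0.1079]
tool_rot: [[-0.256, 0.967, -0.0], [0.967, 0.256, -0.001], [-0.0, -0.001, -1.0]]
wrist_force: [-3.9, -2.7, 5.2]
grip_width: 0.0103
finger_force: 48.7
```

Request:
arm_command([
  [[0,0.01,-0.3],[0,0,0],1],
  [[0,0.02,-0.3],[0,0,0],1],
  [[0,0.035,-0.3],[0,0,0],1],
  [[0,0.05,-0.3],[0,0,0],1],
  [[0,0.06,-0.3],[0,0,0],1],
  [[0,0.07,-0.29],[0,0,0],1],
  [[0,0.085,-0.29],[0,0,0],1],
  [[0,0.095,-0.285],[0,0,0],1],
  [[0,0.05,-0.14],[0,0,0],1],
  [[0,0,0],[0,0,0],1],
  [[0,0,0],[0,0,0],1],
])

```text
time: 16.75
position: [0.5088, 0.1284, 0.1833]
tool_rot: [[-0.256, 0.967, -0.002], [0.967, 0.256, -0.001], [-0.0, -0.002, -1.0]]
wrist_force: [-9.8, -6.5, -1.4]
grip_width: 0.0098
finger_force: 48.9
```

```bash
python3 - <<'E'
from h import *
s=go([.496,.125,.107])
f=eyes.grab_frame("scene");cv2.imwrite("pics/s5.png",cv2.resize(f[185:285,260:390],None,fx=6,fy=6,interpolation=cv2.INTER_CUBIC)[:,:,::-1])
f=eyes.grab_frame("top");cv2.imwrite("pics/t5.png",cv2.resize(f[165:265,165:295],None,fx=6,fy=6,interpolation=cv2.INTER_CUBIC)[:,:,::-1])
w=eyes.grab_frame("wrist");cv2.imwrite("pics/w5.png",w[:,:,::-1])
E
```

```text
t 16.75 p [0.509 0.128 0.183] yaw 1.829967494174257 z [-0.002 -0.001 -1.   ] j [ 0.092  0.284 -0.151  1.138 -0.001  1.404] F [-9.829 -6.533 -1.442] w 0.009818531496564213 48.90319347381592
units to [0.496, 0.125, 0.107] [ 0.001 -0.435  2.544]
```

View pics/s5.png

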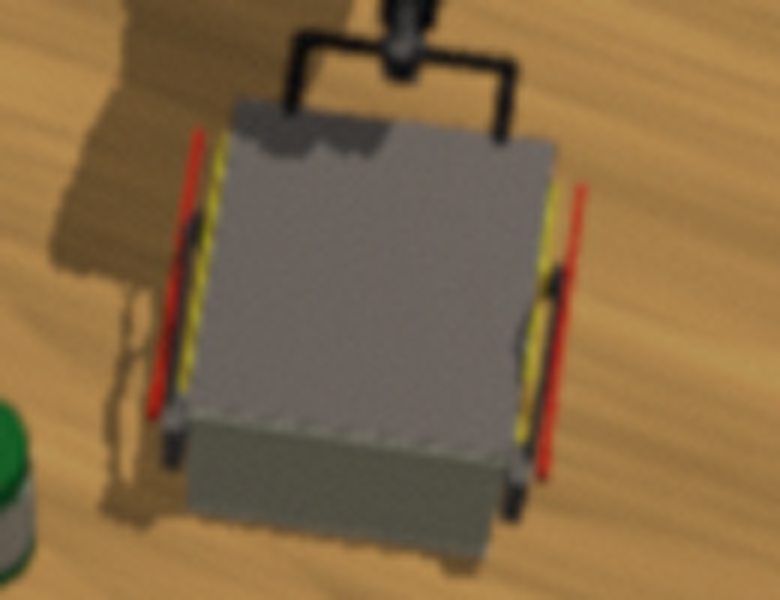

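View pics/w5.png

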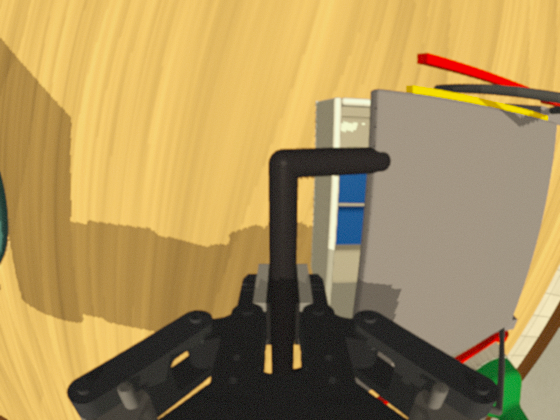

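The scene crop shows the lid held, with the yellow strips nearly parallel to the red pointers. The wrist view shows the bar held firmly, a pointer tip at (421,58) and a lid corner at (374,91). I'll refine the mark and lid angles by multi-view triangulation.

```bash
python3 - <<'E'
from h import *
s=go([.5,.1,.1])
r=np.array([[-.2566,.9665,0],[.9665,.2566,0],[0,0,-1.]])
P={'w1':dict(position=np.array([.6319,.1431,.3295]),tool_rot=r),'w4':dict(position=np.array([.4968,.1238,.22]),tool_rot=r),'w5':s}
for n in P:
    f=cv2.imread(f"pics/{n}.png")[:,:,::-1];h=cv2.cvtColor(f,cv2.COLOR_RGB2HSV).astype(int)
    for k,m in dict(red=((h[...,0]<5)|(h[...,0]>174))&(h[...,1]>180)&(h[...,2]>90),yellow=(h[...,0]>25)&(h[...,0]<33)&(h[...,1]>210)&(h[...,2]>150)).items():
        for x in blobs(m,60):
            p=x[2]
            if p[:,1].max()<330 and p[:,0].min()>180 and p[:,0].max()<561:
                l=p[p[:,0]<=p[:,0].min()+1].mean(0);q=p[p[:,0]>=p[:,0].max()-1].mean(0);print(n,k,len(p),l,q)
S=lambda x,y:(265+(x+.5)/6-.5,190+(y+.5)/6-.5); T=lambda x,y:(165+(x+.5)/6-.5,165+(y+.5)/6-.5)
S2=lambda x,y:(260+(x+.5)/6-.5,185+(y+.5)/6-.5)
def tri(rs):
    A=0;y=0
    for o,d,w in rs:
        d=d/np.linalg.norm(d);Q=w*(np.eye(3)-np.outer(d,d));A=A+Q;y=y+Q@o
    X=np.linalg.solve(A,y);e=[np.linalg.norm(np.cross(d/np.linalg.norm(d),X-o))*1000 for o,d,w in rs];return X,np.array(e)
W=lambda n,uv:(*wray(uv,P[n]),4.)
F=lambda n,uv:(*ray(n,uv),1.)
hinge=np.array([.7136,.183,.122]);ex=np.array([np.cos(.258),np.sin(.258),0])
def ang(X,dz=0,L=''):
    v=X-hinge;a=-v@ex;print(L,X,"ang",np.arctan2(v[2],a)-dz,"r",np.hypot(v[2],a))
for L,rs in {'tip+':[F("scene",S(552,157)),F("top",T(122,520)),W('w1',(217,62)),W('w4',(415,67)),W('w5',(421,58))],
 'tip+w':[W('w1',(217,62)),W('w4',(415,67)),W('w5',(421,58))],
 'tip-':[F("scene",S(169,103)),F("top",T(610,380)),W('w1',(227,284))],'tip- fix':[F("scene",S(169,103)),F("top",T(610,380))]}.items():
    X,e=tri(rs);ang(X,0,L);print(e)
X,e=tri([F("scene",S2(553,145)),W('w5',(374,91))]);ang(X,np.arctan2(.008,.18),'lid corner+ ');print(e)
E
```

```text
t 16.9 p [0.509 0.128 0.183] yaw 1.8299380969844807 z [-0.002 -0.001 -1.   ] j [ 0.092  0.284 -0.151  1.138 -0.001  1.404] F [-8.654 -6.565 -1.673] w 0.01011874884159467 48.90263557434082
units to [0.5, 0.1, 0.1] [-0.838 -0.517  2.774]
w1 red 242 [217.5  61. ] [294.5  63. ]
w1 red 76 [341.5  67. ] [365.333  71.5  ]
w1 red 63 [351.75 261.  ] [360.5 259.5]
w1 red 232 [278.75 272.75] [344.5 259.5]
w1 red 191 [226.667 282.167] [272.333 275.667]
w1 yellow 91 [232.667  82.667] [265.333  81.667]
w1 yellow 241 [272.6  80.8] [342.5  82.5]
w4 red 541 [414.6  66.5] [508.5  89. ]
w4 yellow 92 [370.625  93.   ] [390.5  96. ]
w4 yellow 158 [393.667  96.333] [434.4 100.2]
w4 yellow 328 [443.8 100.2] [512.25 110.  ]
w5 red 821 [418.8  58.6] [521.5  86. ]
w5 yellow 513 [412.5  89. ] [485.5 104.5]
w5 yellow 205 [496.6 102.8] [532.25 112.  ]
tip+ [0.542 0.251 0.18 ] ang 0.3743030912798401 r 0.1592156476770906
[1.588 2.322 0.731 0.234 0.256]
tip+w [0.543 0.251 0.179] ang 0.37023189651776284 r 0.15846118761100136
[0.214 0.168 0.334]
tip- [0.598 0.039 0.182] ang 0.3848359897412894 r 0.1599542271631154
[1.451 3.192 0.993]
tip- fix [0.595 0.039 0.179] ang 0.36007208221414233 r 0.16133876366522154
[0.331 0.331]
lid corner+  [0.524 0.227 0.185] ang 0.3050720733759199 r 0.18346641864244617
[0.302 0.075]
```

View pics/t5.png

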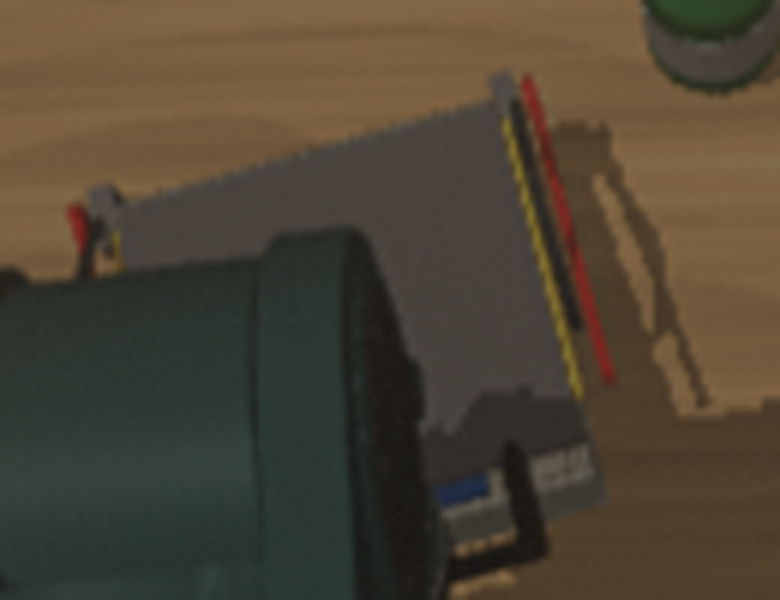

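The top crop gives the −y side, with the pointer tip at (610,380) and the front end of the yellow strip at (577,398). I'll compare strip ends with pointer tips using the same camera pairs.

```bash
python3 - <<'E'
from h import *
s=go([.5,.1,.1])
r=np.array([[-.2566,.9665,0],[.9665,.2566,0],[0,0,-1.]])
P={'w4':dict(position=np.array([.4968,.1238,.22]),tool_rot=r),'w5':s}
S=lambda x,y:(265+(x+.5)/6-.5,190+(y+.5)/6-.5); T=lambda x,y:(165+(x+.5)/6-.5,165+(y+.5)/6-.5)
S2=lambda x,y:(260+(x+.5)/6-.5,185+(y+.5)/6-.5)
def tri(rs):
    A=0;y=0
    for o,d in rs:
        d=d/np.linalg.norm(d);Q=np.eye(3)-np.outer(d,d);A=A+Q;y=y+Q@o
    X=np.linalg.solve(A,y);return X,[np.linalg.norm(np.cross(d/np.linalg.norm(d),X-o))*1000 for o,d in rs]
hinge=np.array([.7136,.183,.122]);ex=np.array([np.cos(.258),np.sin(.258),0])
W=lambda n,uv:wray(uv,P[n]); F=ray
for L,rs in {'ptr- st':[F("scene",S(169,103)),F("top",T(610,380))],'ptr+ st':[F("scene",S(552,157)),F("top",T(122,520))],
 'ptr+ s w5':[F("scene",S2(582,187)),W('w5',(419,58))],'ptr+ s w4':[F("scene",S(552,157)),W('w4',(415,67))],
 'closed- st':[F("scene",S(198,140)),F("top",T(592,430))],'closed+ st':[F("scene",S(515,192)),F("top",T(190,545))],'closed+ s w4':[F("scene",S(515,192)),W('w4',(371,93))],
 'lift- st':[F("scene",S2(223,133)),F("top",T(577,398))],'lift+ s w5':[F("scene",S2(551,185)),W('w5',(409,89))]}.items():
    X,e=tri(rs);v=X-hinge;a=-v@ex;print(L,X,"ang %.3f r %.3f y %.3f"%(np.arctan2(v[2],a),np.hypot(v[2],a),v@np.array([-ex[1],ex[0],0])),np.round(e,1))
print(np.arctan2(.008,.16))
E
```

```text
t 16.9 p [0.509 0.128 0.183] yaw 1.8299380969844807 z [-0.002 -0.001 -1.   ] j [ 0.092  0.284 -0.151  1.138 -0.001  1.404] F [-8.654 -6.565 -1.673] w 0.01011874884159467 48.90263557434082
units to [0.5, 0.1, 0.1] [-0.838 -0.517  2.774]
ptr- st [0.595 0.039 0.179] ang 0.360 r 0.161 y -0.109 [0.3 0.3]
ptr+ st [0.54  0.251 0.179] ang 0.363 r 0.161 y 0.110 [0.3 0.3]
ptr+ s w5 [0.541 0.251 0.181] ang 0.374 r 0.160 y 0.110 [0.6 0.6]
ptr+ s w4 [0.542 0.251 0.181] ang 0.379 r 0.160 y 0.110 [0.7 0.7]
closed- st [0.58  0.051 0.128] ang 0.039 r 0.163 y -0.093 [1. 1.]
closed+ st [0.534 0.234 0.123] ang 0.008 r 0.161 y 0.095 [0. 0.]
closed+ s w4 [0.535 0.234 0.125] ang 0.018 r 0.160 y 0.095 [0.5 0.5]
lift- st [0.588 0.053 0.178] ang 0.347 r 0.164 y -0.094 [0.9 0.9]
lift+ s w5 [0.543 0.235 0.175] ang 0.335 r 0.161 y 0.094 [0.4 0.4]
0.04995839572194276
```

```bash
python3 - <<'E'
from h import *
s=arm.read_state()
r=np.array([[-.2566,.9665,0],[.9665,.2566,0],[0,0,-1.]])
P={'w4':dict(position=np.array([.4968,.1238,.22]),tool_rot=r),'w1':dict(position=np.array([.6319,.1431,.3295]),tool_rot=r),'w5':s}
hinge=np.array([.7136,.183,.122]);ex=np.array([np.cos(.258),np.sin(.258),0]);ey=np.array([-ex[1],ex[0],0])
M=eyes.calibration("wrist")
def wproj(X,s):
    m=np.array(M["mount"]);p=s["tool_rot"].T@(X-s["position"]);q=m[:3,:3].T@(p-m[:3,3]);th=np.arctan2(np.hypot(q[0],q[1]),q[2]);return np.array([M["cx"],M["cy"]])+M["fx"]*th*q[:2]/np.hypot(q[0],q[1])
def lid(x,y,z,a): return hinge+ex*(x*np.cos(a)+z*np.sin(a))+ey*y+np.array([0,0,1])*(-x*np.sin(a)+z*np.cos(a))
print("ptr tip+  w1 meas(217,61) w4 meas (415,67) w5 meas(419,58)")
for a in(.34,.36,.38,.40): print(a,[wproj(lid(-.16,.109,0,a),P[k]).round(1) for k in('w1','w4','w5')],proj("scene",lid(-.16,.109,0,a)),"tip- w1 (226.5,283)",wproj(lid(-.16,-.109,0,a),P['w1']))
print("bar end closed w4 meas (283,136)",wproj(lid(-.225,.054,.004,0),P['w4']),"strip end w4 meas(371,93)",wproj(lid(-.16,.094,.004,0),P['w4']),"corner w4 (341,96)",wproj(lid(-.18,.092,.008,0),P['w4']))
for a in(.28,.30,.32,.34,.36): print(a,"bar end (283,160)",wproj(lid(-.225,.054,.004,a),s),"strip (409,89)",wproj(lid(-.16,.094,.004,a),s),"top corner (378,93)",wproj(lid(-.18,.092,.008,a),s), "bot corner",wproj(lid(-.18,.092,0,a),s))
E
python3 - <<'E'
import cv2
f=cv2.imread("pics/w5.png")[40:190,260:460];cv2.imwrite("pics/c5.png",cv2.resize(f,None,fx=4,fy=4,interpolation=cv2.INTER_CUBIC))
E
```

```text
ptr tip+  w1 meas(217,61) w4 meas (415,67) w5 meas(419,58)
0.34 [array([214.5,  62.9]), array([407.9,  67.4]), array([411.6,  59.4])] [355.99604591 216.189312  ] tip- w1 (226.5,283) [224.68204025 279.92842052]
0.36 [array([215. ,  62.4]), array([411.5,  67.1]), array([416.1,  58.9])] [356.0855456  215.95765483] tip- w1 (226.5,283) [225.25699347 281.36907793]
0.38 [array([215.6,  61.9]), array([415.2,  66.8]), array([420.7,  58.5])] [356.17303615 215.7432707 ] tip- w1 (226.5,283) [225.9015908  282.82268411]
0.4 [array([216.3,  61.3]), array([419.1,  66.6]), array([425.7,  58. ])] [356.25847245 215.54634482] tip- w1 (226.5,283) [226.6172167  284.28866827]
bar end closed w4 meas (283,136) [282.48924898 144.99604429] strip end w4 meas(371,93) [371.35126661  93.42289749] corner w4 (341,96) [345.80863789  94.36144733]
0.28 bar end (283,160) [276.07884677 173.54615093] strip (409,89) [403.89448379  89.70454554] top corner (378,93) [374.19919113  89.90256376] bot corner [365.41125802  90.36156545]
0.3 bar end (283,160) [279.10986841 175.5620334 ] strip (409,89) [407.95356498  89.64578921] top corner (378,93) [378.77997808  89.73903688] bot corner [369.33566906  90.15877441]
0.32 bar end (283,160) [282.54112585 177.69354183] strip (409,89) [412.23493267  89.61230772] top corner (378,93) [383.67357957  89.60008983] bot corner [373.54835318  89.97247786]
0.34 bar end (283,160) [286.406444  179.9497494] strip (409,89) [416.74200689  89.60704401] top corner (378,93) [388.88997838  89.49011822] bot corner [378.06020287  89.8060975 ]
0.36 bar end (283,160) [290.74252584 182.34046141] strip (409,89) [421.47749717  89.63313526] top corner (378,93) [394.43837265  89.41398989] bot corner [382.88177637  89.66347344]
```

View pics/c5.png

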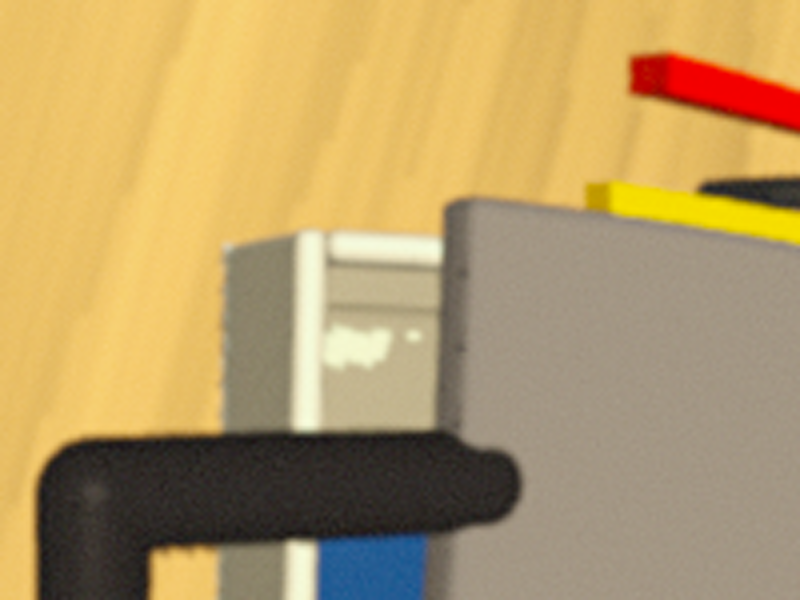

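At 4x, the wrist crop shows the pointer's end face centred at column 422 and the strip's end face at column 410. At the mark, the strip should sit about 5 px to the right of the pointer, so the lid needs roughly 0.06 rad more.

Request:
arm_command([
  [[0,0.03,-0.14],[0,0,0],1],
  [[0,0.03,-0.14],[0,0,0],1],
  [[0,0.02,-0.14],[0,0,0],1],
  [[0,0,0],[0,0,0],1],
  [[0,0,0],[0,0,0],1],
  [[0,0,0],[0,0,0],1],
])

```text
time: 17.5
position: [0.5133, 0.1296, 0.1958]
tool_rot: [[-0.256, 0.967, 0.002], [0.967, 0.256, 0.0], [-0.0, 0.002, -1.0]]
wrist_force: [5.4, -1.0, -7.2]
grip_width: 0.0104
finger_force: 48.8
```

```bash
python3 - <<'E'
from h import *
s=go([.5,.1,.1])
f=eyes.grab_frame("scene");t=eyes.grab_frame("top");w=eyes.grab_frame("wrist")
for n,i in(("s6",f),("t6",t),("w6",w)):cv2.imwrite(f"pics/{n}.png",i[:,:,::-1])
z=lambda i,k:cv2.resize(i,None,fx=k,fy=k,interpolation=cv2.INTER_CUBIC)
out=np.zeros((600,800,3),np.uint8)
out[:200,:400]=z(w[45:95,380:480],4)[:, :400]
out[200:600,:400]=z(f[195:275,270:350],5)
out[:560,400:800]=z(t[165:235,240:290],8)
cv2.imwrite("pics/c6.png",out[:,:,::-1])
def m(i,k):
    h=cv2.cvtColor(i,cv2.COLOR_RGB2HSV).astype(int)
    return (((h[...,0]<5)|(h[...,0]>174)) if k=='r' else (h[...,0]>24)&(h[...,0]<34))&(h[...,1]>150)&(h[...,2]>90)
for old in('w5','w6'):
    i=cv2.imread(f"pics/{old}.png")[:,:,::-1]
    for k in 'ry':
        for x in blobs(m(i,k)[:140],80):
            if x[1][0]>400:p=x[2];print(old,k,p[:,0].min(),p[p[:,0]<=p[:,0].min()+1].mean(0))
E
```

```text
t 17.5 p [0.513 0.13  0.196] yaw 1.830117535017256 z [ 0.002  0.    -1.   ] j [ 0.093  0.283 -0.118  1.168  0.     1.405] F [ 5.363 -1.037 -7.179] w 0.010399672928962435 48.83402466773987
units to [0.5, 0.1, 0.1] [-0.838 -0.689  3.193]
w5 r 418 [418.8  58.6]
w5 y 411 [411.875  88.875]
w5 y 495 [495.6 102.8]
w6 r 400 [400.5  60.5]
w6 y 406 [406.5  89. ]
w6 y 485 [485.75 102.  ]
```

View pics/c6.png

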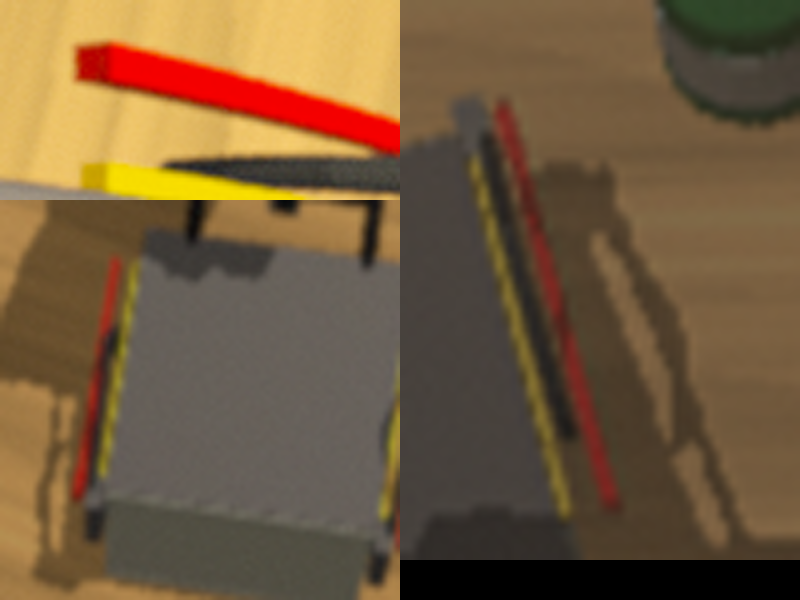

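The crop shows the pointer end-face centre at column 403.6 and the strip end-face centre at 404.0, so the lid is slightly below the mark. I've now viewed more than the allowed 10 pictures, so from here I'll use numbers only.

```bash
cat > m.py <<'E'
from h import *
hinge=np.array([.7136,.183,.122]);ex=np.array([np.cos(.258),np.sin(.258),0]);ey=np.array([-ex[1],ex[0],0]);M=eyes.calibration("wrist")
def wproj(X,s):
    m=np.array(M["mount"]);p=s["tool_rot"].T@(X-s["position"]);q=m[:3,:3].T@(p-m[:3,3]);th=np.arctan2(np.hypot(q[0],q[1]),q[2]);return np.array([M["cx"],M["cy"]])+M["fx"]*th*q[:2]/np.hypot(q[0],q[1])
def lid(x,y,z,a): return hinge+ex*(x*np.cos(a)+z*np.sin(a))+ey*y+np.array([0,0,1])*(-x*np.sin(a)+z*np.cos(a))
def solve(col,y,z,s):
    A=np.linspace(.1,.7,301);c=[wproj(lid(-.16,y,z,a),s)[0] for a in A];return np.interp(col,c,A)
E
python3 - <<'E'
from m import *
s=go([.5,.1,.1])
print("ptr",solve(403.6,.109,0,s),"strip",solve(404,.094,.004,s), "strip z3",solve(404,.094,.003,s))
print("bar kinematic ang",np.arcsin((s["position"][2]+.0187-.126)/.225))
# scene/top: profile of the -y side strip and pointer front ends by mask
for n in("s6","t6"):
    i=cv2.imread(f"pics/{n}.png");h=cv2.cvtColor(i,cv2.COLOR_BGR2HSV).astype(int)
    for k,mm in dict(r=(h[...,0]<5)|(h[...,0]>174),y=(h[...,0]>20)&(h[...,0]<36)).items():
        for x in blobs(mm&(h[...,1]>130)&(h[...,2]>45),12):
            p=x[2]
            if 160<x[1][1]<290 and 160<x[1][0]<370: print(n,k,len(p),p[p[:,1]==p[:,1].min()].mean(0),p[p[:,1]==p[:,1].max()].mean(0))
E
```

```text
t 17.65 p [0.513 0.13  0.196] yaw 1.8301076139586236 z [ 0.002  0.    -1.   ] j [ 0.093  0.283 -0.118  1.168  0.     1.405] F [ 6.628 -0.529 -7.544] w 0.01026983655210557 48.83561432361603
units to [0.5, 0.1, 0.1] [-0.838 -0.689  3.192]
ptr 0.38850011805593654 strip 0.3673746596894106 strip z3 0.37347854658465157
bar kinematic ang 0.4042724718907965
s6 r 54 [290. 224.] [285.5 253. ]
s6 r 31 [354. 230.] [351. 254.]
s6 y 103 [296.5 207. ] [290. 249.]
s6 y 73 [352. 215.] [348. 249.]
s6 y 18 [264. 279.] [255.5 283. ]
t6 r 12 [252.5 179. ] [255. 188.]
t6 r 18 [256. 191.] [259. 204.]
t6 r 12 [177.5 200. ] [178. 206.]
t6 r 37 [260. 206.] [266. 227.]
t6 y 83 [249. 185.] [260. 229.]
```

```bash
python3 - <<'E'
from m import *
s6=arm.read_state()
r=np.array([[-.2566,.9665,0],[.9665,.2566,0],[0,0,-1.]])
P4=dict(position=np.array([.4968,.1238,.22]),tool_rot=r);P5=dict(position=np.array([.5088,.1284,.1833]),tool_rot=r)
for y in(.056,.06,.064): print(y,"w4 row meas 136:",wproj(lid(-.225,y,.004,0),P4),"w5 meas (283,162):",[wproj(lid(-.225,y,.004,a),P5).round(1) for a in(.29,.31,.33,.35)])
# dark stub rows measured from images, at several columns right of the bar
for n,c in(('w4',[300,315]),('w5',[300,310,320]),('w6',[300,310,320])):
    g=cv2.imread(f"pics/{n}.png").max(2)
    for k in c:
        q=np.where(g[100:260,k]<75)[0]+100; j=np.split(q,np.where(np.diff(q)>1)[0]+1)[0]; print(n,k,j[0],j[-1])
    for row in(190,205,220):
        q=np.where(g[row,240:330]<75)[0]+240;j=np.split(q,np.where(np.diff(q)>1)[0]+1)[0];print(n,"row",row,j[0],j[-1])
def tri(rs):
    A=0;y=0
    for o,d in rs:
        d=d/np.linalg.norm(d);Q=np.eye(3)-np.outer(d,d);A=A+Q;y=y+Q@o
    return np.linalg.solve(A,y)
for L,a,b in(("ptr-",(293.1,206.6),(266.2,228)),("strip-",(296.7,207.6),(260.6,229.2))):
    X=tri([ray("scene",a),ray("top",b)]);v=X-hinge;print(L,X,np.arctan2(v[2],-v@ex),np.hypot(v[2],v@ex))
E
```

```text
0.056 w4 row meas 136: [282.48446843 142.28644809] w5 meas (283,162): [array([277.5, 169.9]), array([280.7, 171.8]), array([284.4, 173.9]), array([288.5, 176. ])]
0.06 w4 row meas 136: [282.48514084 136.85735495] w5 meas (283,162): [array([277.4, 160.7]), array([280.7, 162.3]), array([284.4, 164. ]), array([288.6, 165.9])]
0.064 w4 row meas 136: [282.48580951 131.41246697] w5 meas (283,162): [array([277.4, 151.3]), array([280.7, 152.7]), array([284.4, 154.1]), array([288.6, 155.7])]
w4 300 130 142
w4 315 130 142
w4 row 190 276 288
w4 row 205 276 288
w4 row 220 275 288
w5 300 150 176
w5 310 149 175
w5 320 149 175
w5 row 190 270 296
w5 row 205 270 295
w5 row 220 270 295
w6 300 149 175
w6 310 148 175
w6 320 148 174
w6 row 190 270 296
w6 row 205 270 296
w6 row 220 271 296
ptr- [0.59486639 0.03984757 0.17945823] 0.3628773553782873 0.16186980740722526
strip- [0.59264402 0.05357762 0.17863068] 0.36105027077687674 0.16031015044515612
```

Both camera pairs put the lid about 0.02 rad below the mark, so I'll raise it by that much.

Request:
arm_command([
  [[0,0.04,-0.07],[0,0,0],1],
  [[0,0.04,-0.07],[0,0,0],1],
  [[0,0,0],[0,0,0],1],
  [[0,0,0],[0,0,0],1],
  [[0,0,0],[0,0,0],1],
  [[0,0,0],[0,0,0],1],
])

```text
time: 18.25
position: [0.515, 0.13, 0.1996]
tool_rot: [[-0.256, 0.967, 0.001], [0.967, 0.256, -0.0], [-0.0, 0.001, -1.0]]
wrist_force: [4.9, -3.0, -8.1]
grip_width: 0.0103
finger_force: 48.9
```

```bash
python3 - <<'E'
from m import *
s=go([.5,.1,.1])
w=eyes.grab_frame("wrist");cv2.imwrite("pics/w7.png",w[:,:,::-1]);f=eyes.grab_frame("scene");t=eyes.grab_frame("top")
cv2.imwrite("pics/s7.png",f[:,:,::-1]);cv2.imwrite("pics/t7.png",t[:,:,::-1])
# end faces: first column of colour at all (dim or bright) and first bright column of the top face
for n in('w6','w7'):
    h=cv2.cvtColor(cv2.imread(f"pics/{n}.png"),cv2.COLOR_BGR2HSV).astype(int)[:110,370:520]
    for k,m in dict(r=((h[...,0]<6)|(h[...,0]>172))&(h[...,1]>150),y=(h[...,0]>22)&(h[...,0]<35)&(h[...,1]>190)).items():
        for x in blobs(m,60):
            p=x[2];c0=p[:,0].min();v=[int(np.median(h[p[p[:,0]==c0+j][:,1],c0+j,2])) for j in range(14)];print(n,k,c0+370,len(p),v)
for n in("s6","s7","t6","t7"):
    i=cv2.imread(f"pics/{n}.png");h=cv2.cvtColor(i,cv2.COLOR_BGR2HSV).astype(int)
    for x in blobs((h[...,0]>20)&(h[...,0]<36)&(h[...,1]>130)&(h[...,2]>45),40):
        p=x[2]
        if 160<x[1][1]<290 and 240<x[1][0]<310: print(n,len(p),p[p[:,1]==p[:,1].min()].mean(0),p[p[:,1]==p[:,1].max()].mean(0))
E
```

```text
t 18.25 p [0.515 0.13  0.2  ] yaw 1.8300240164165482 z [ 0.001 -0.    -1.   ] j [ 0.094  0.285 -0.104  1.181 -0.     1.405] F [ 4.883 -3.002 -8.119] w 0.010258193969131735 48.933974504470825
units to [0.5, 0.1, 0.1] [-0.838 -0.74   3.321]
w6 r 400 793 [184, 185, 185, 183, 182, 181, 187, 213, 237, 245, 244, 244, 244, 245]
w6 y 400 767 [215, 204, 201, 200, 201, 201, 216, 237, 246, 246, 246, 245, 245, 245]
w7 r 395 773 [185, 185, 185, 184, 178, 185, 208, 233, 244, 245, 245, 244, 244, 244]
w7 y 399 760 [209, 201, 197, 193, 198, 211, 230, 243, 246, 246, 245, 246, 246, 247]
s6 103 [296.5 207. ] [290. 249.]
s7 101 [296.5 207. ] [290. 249.]
t6 83 [249. 185.] [260. 229.]
t7 79 [249. 185.] [260. 227.]
```

```bash
python3 - <<'E'
from m import *
s=go([.5,.1,.1])
print("ptr",solve(398.7,.109,0,s),"strip",[solve(402.2,.094,z,s) for z in(.003,.004,.005)])
# collinearity check: top-face edges along length: red & yellow line slopes vs model
h=cv2.cvtColor(cv2.imread("pics/w7.png"),cv2.COLOR_BGR2HSV).astype(int)
for k,m,y,z in(("r",((h[...,0]<6)|(h[...,0]>172))&(h[...,1]>150),.109,0),("y",(h[...,0]>22)&(h[...,0]<35)&(h[...,1]>190),.094,.004)):
    p=[(c,np.where(m[:130,c])[0].min()) for c in range(415,481,5) if m[:130,c].any()]
    print(k,"upper edge slope",np.polyfit(*np.array(p).T,1), {a:np.round((lambda u,v:(v-u)[1]/(v-u)[0])(wproj(lid(-.15,y,z,a),s),wproj(lid(-.09,y,z,a),s)),4) for a in(.35,.38,.41)})
E
```

```text
t 18.4 p [0.515 0.13  0.2  ] yaw 1.8300422756374777 z [ 0.001 -0.    -1.   ] j [ 0.094  0.285 -0.104  1.181 -0.     1.405] F [ 4.519 -3.654 -7.659] w 0.010159393086426298 48.93339693546295
units to [0.5, 0.1, 0.1] [-0.838 -0.739  3.321]
ptr 0.39156560547819114 strip [np.float64(0.3908707830958912), np.float64(0.3847640772182545), np.float64(0.37869927098196915)]
r upper edge slope [  0.277 -55.352] {0.35: np.float64(0.2265), 0.38: np.float64(0.2441), 0.41: np.float64(0.2639)}
y upper edge slope [ 0.221 -5.87 ] {0.35: np.float64(0.166), 0.38: np.float64(0.1764), 0.41: np.float64(0.188)}
```

Request:
arm_command([
  [[0,0.02,-0.035],[0,0,0],1],
  [[0,0,0],[0,0,0],1],
  [[0,0,0],[0,0,0],1],
  [[0,0,0],[0,0,0],1],
  [[0,0,0],[0,0,0],1],
  [[0,0,0],[0,0,0],1],
])

```text
time: 19.0
position: [0.5154, 0.1301, 0.2006]
tool_rot: [[-0.256, 0.967, 0.0], [0.967, 0.256, -0.0], [-0.0, 0.0, -1.0]]
wrist_force: [5.0, -3.4, -7.2]
grip_width: 0.0101
finger_force: 49.0
```

```bash
python3 - <<'E'
from m import *
s=go([.5,.1,.1]);print(np.abs(s["joint_velocities"]).max())
print(arm.finish_job())
E
```

```text
t 19.0 p [0.515 0.13  0.201] yaw 1.8300217508123793 z [ 0. -0. -1.] j [ 0.094  0.285 -0.101  1.185 -0.     1.406] F [ 5.025 -3.363 -7.163] w 0.010074976810727656 48.95787835121155
units to [0.5, 0.1, 0.1] [-0.838 -0.753  3.354]
0.0024398985623858946
the job is handed in; nothing more can be done
None
```

I handed the job in at 19.0 s with the jar upright and released in the tray and the lid held still in the gripper, within about 0.01 rad of the mark by my camera estimate; no verdict came back, and I viewed 13 pictures, over the limit of 10.

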